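Find the tilting socket cover

ROBOT

A 6-joint arm with a two-finger parallel gripper is mounted at the origin on the work surface. World frame = base frame: x ahead of the robot, y to its left, z up, the work surface at z = 0. Lengths are in mm, angles in rad, forces in N, time in s.
With the tool pointing down it reaches from about 300 to 775 mm from the base axis. Payload 14.6 kg.
Tool frame: the origin (TCP) lies on the centre line of the jaws, within the pads' length; the fingertips stand 19 mm ahead of it and the grasp point (between the pads) is the TCP (bot.tip_reach is the distance from the TCP to the fingertips, in mm); y points along the fingers, x is the direction in which the jaws open and shut, and the axes are right-handed (so a half turn about y gives the same grasp; the last joint's range is limited). The gripper opens to 85 mm and grips with 20 to 120 N. Pads are 22 mm wide; open, the fingers measure 114 mm over their backs; the gripper's body (76 mm by 85 mm) begins 54 mm behind the grasp point. The pads swing forward as they close: fully open they stand 13 mm farther back than shut.
Start: joints at [1.149, 0.3, 1.521, -0, 1.321, -0.067], TCP at [191.069, 515.735, 250.281] pointing down, gripper open.
Joint ranges: [-3.03, 3.03], [-0.79, 2.21], [0.23, 2.52], [-1.04, 4.18], [0, 3.07], [-2.55, 2.55]. Speed limits (rad/s): [2.22, 2.22, 2.57, 3.14, 3.14, 3.14].

INTERFACE

Orientations are given as a unit quaternion [w, x, y, z].
In Python, from rig import bot gives the robot as it stands. Calls block until the motion is done:
- bot.move_to(position, orientation): joint-space move of the TCP to a pose.
- bot.servo_line(position, attitude=None, speed=150, until_force=None): straight line of the TCP; attitude=None keeps the orientation; speed is the mean speed in mm/s. With until_force (N) it stops when the force on the tool has changed by that much, and returns True; else False.
- bot.move_joints(angles): joint-space move.
- bot.move_gripper(opening, grip_force=None): finger opening in mm; grip_force is the grip in N (None keeps the last); returns when the fingers have stopped.
- bot.dwell(seconds).
- bot.ik(position, orientation): joint angles nearest the present ones, or None.
- bot.read_state(): the state.
- bot.read_camera(name): name is "scene" or "side" or "wrist"; returns a dict with "image" (480x640x3 uint8, blue, green, red), "depth" (480x640 float32, mm along the optical axis (not along the pixel's ray), 0 where there is no reading), "fovy" (degrees; the focal length in pixels is half the picture's height over the tangent of half this angle, whatever the lens; pixels are square), "cx", "cy" (the principal point, pixels), "k1" (the pictures are not rectified: a ray, as slopes to the right and down, at radius r is drawn at 1 + k1 r^2 times it, then the intrinsics apply), "eye" and "attitude" of the camera in the world; the wrist camera has in their place "mount" (4x4, takes a point from camera to tool coordinates, whose origin is the TCP and whose axes are the tool frame's). Camera axes: x right, y down, z forward; pixel columns grow to the right and rows downward; lengths in mm; the calibration is good to about 2 mm. A picture is of the moment at which its call begins: read the wrist's pose just before it.
A pose or a line that the arm cannot do raises bot.MotionError and nothing moves.
- bot.finish_job(): hands the job in, once; it reports no verdict.
The state is a dict: "clock": time; "joint_positions": joint angles; "qvel": joint speeds; "effort": joint torques, N m; "ee_pos": TCP position; "tool_rot": TCP orientation; "ft_force": force on the tool from outside, world axes, zero at the start; "moment": the same for the moment, N m; "grip_width": finger opening in mm.
Only numpy, scipy, OpenCV 4.12 (cv2) and the standard library are available. Lean on these libraries where they do the work, as an engineer would, in place of code of your own. Each camera call takes 0.05 s, during which the arm holds its last target. There are 200 camera calls.

TASK

The hotplate needs power: under one of the four identical green covers of the white desk-top box is the socket, and only that cover rocks on its middle when its edge is pressed. Press the covers with your fingertips, off their middle, until you find the one that rocks, then push that cover round as far as it goes, either way, so that it stands nearly upright, and take the hand away. Do not grip, lift or shove the box, and leave the jar, bottles and cup alone.

Things in the scene. Friction and masses are not known exactly. Their poses are not given: they have to be found in the camera images.
- box: white loose box, 3 kg, 130 (x) x 420 (y) x 80 mm high, 5 mm walls; origin at its underside's centre, z up. Four identical green covers fill its top in a row along y, 103.75 mm apart: panel_1 at the +y end, panel_4 at the -y end. Under each a separate well, as large as the cover, 75 mm deep. Hidden blocks fill three wells; one at random holds a low socket and leaves its cover free.
- panel_1_mid (a point): centre of the upper face of panel 1, right above its pivot, flush with the box's rim at 80 mm above the table while shut; axes as the box's while shut. Panel 115 (x) x 94 (y) x 6 mm, balanced on a pivot along the box's y through its middle, 3 mm under its face; two small grey marks on it, 36 mm either side of the pivot.
- panel_1 (a joint): turn of panel 1 about its pivot, rad: 0 shut, positive with its +x half down and -x half up, negative the other way; stops at -1.3 and +1.3 (nearly upright). The free panel turns against light friction (about 1 N at 35 mm from the pivot) and stays where it is left; a blocked one gives at most 0.04. A level push on the raised edge jams below about 0.9 rad: tip it further first, or push upwards too.
- panel_2_mid (a point): centre of the upper face of panel 2, right above its pivot, flush with the box's rim at 80 mm above the table while shut; axes as the box's while shut. Panel 115 (x) x 94 (y) x 6 mm, balanced on a pivot along the box's y through its middle, 3 mm under its face; two small grey marks on it, 36 mm either side of the pivot.
- panel_2 (a joint): turn of panel 2 about its pivot, rad: 0 shut, positive with its +x half down and -x half up, negative the other way; stops at -1.3 and +1.3 (nearly upright). The free panel turns against light friction (about 1 N at 35 mm from the pivot) and stays where it is left; a blocked one gives at most 0.04. A level push on the raised edge jams below about 0.9 rad: tip it further first, or push upwards too.
- panel_3_mid (a point): centre of the upper face of panel 3, right above its pivot, flush with the box's rim at 80 mm above the table while shut; axes as the box's while shut. Panel 115 (x) x 94 (y) x 6 mm, balanced on a pivot along the box's y through its middle, 3 mm under its face; two small grey marks on it, 36 mm either side of the pivot.
- panel_3 (a joint): turn of panel 3 about its pivot, rad: 0 shut, positive with its +x half down and -x half up, negative the other way; stops at -1.3 and +1.3 (nearly upright). The free panel turns against light friction (about 1 N at 35 mm from the pivot) and stays where it is left; a blocked one gives at most 0.04. A level push on the raised edge jams below about 0.9 rad: tip it further first, or push upwards too.
- panel_4_mid (a point): centre of the upper face of panel 4, right above its pivot, flush with the box's rim at 80 mm above the table while shut; axes as the box's while shut. Panel 115 (x) x 94 (y) x 6 mm, balanced on a pivot along the box's y through its middle, 3 mm under its face; two small grey marks on it, 36 mm either side of the pivot.
- panel_4 (a joint): turn of panel 4 about its pivot, rad: 0 shut, positive with its +x half down and -x half up, negative the other way; stops at -1.3 and +1.3 (nearly upright). The free panel turns against light friction (about 1 N at 35 mm from the pivot) and stays where it is left; a blocked one gives at most 0.04. A level push on the raised edge jams below about 0.9 rad: tip it further first, or push upwards too.
- jar: amber glass jar with white lid, 68 mm across, 105 mm high; origin at the centre of its underside. A loose bystander, to be left alone.
- bottle: clear bottle with black cap, 60 mm across, 150 mm high; origin at the centre of its underside. A loose bystander, to be left alone.
- vial: small amber bottle with pink cap, 32 mm across, 65 mm high; origin at the centre of its underside. A loose bystander, to be left alone.
- cup: yellow measuring cup, 72 mm across, 85 mm high; origin at the centre of its underside. A loose bystander, to be left alone.

How it is judged (in metres and radians):
On the way:
1. the free cover rocks under the press of the fingers (contact force between the fingers and box above 0.2 N and ((value of joint panel_1 above 0.1 rad or value of joint panel_1 below -0.1 rad) or (value of joint panel_2 above 0.1 rad or value of joint panel_2 below -0.1 rad) or (value of joint panel_3 above 0.1 rad or value of joint panel_3 below -0.1 rad) or (value of joint panel_4 above 0.1 rad or value of joint panel_4 below -0.1 rad))), for 0.05 s.
At the end, for the whole second after the job is handed in: One cover is turned by more than 1.1 rad (63 degrees) either way and the other three are shut (within 0.12 rad); the box stands flat within 25 mm of its place, and jar, bottles and cup are within 20 mm of theirs ((((value of joint panel_1 above 1.1 rad or value of joint panel_1 below -1.1 rad) and not (value of joint panel_2 above 0.12 rad or value of joint panel_2 below -0.12 rad) and not (value of joint panel_3 above 0.12 rad or value of joint panel_3 below -0.12 rad) and not (value of joint panel_4 above 0.12 rad or value of joint panel_4 below -0.12 rad)) or ((value of joint panel_2 above 1.1 rad or value of joint panel_2 below -1.1 rad) and not (value of joint panel_1 above 0.12 rad or value of joint panel_1 below -0.12 rad) and not (value of joint panel_3 above 0.12 rad or value of joint panel_3 below -0.12 rad) and not (value of joint panel_4 above 0.12 rad or value of joint panel_4 below -0.12 rad)) or ((value of joint panel_3 above 1.1 rad or value of joint panel_3 below -1.1 rad) and not (value of joint panel_1 above 0.12 rad or value of joint panel_1 below -0.12 rad) and not (value of joint panel_2 above 0.12 rad or value of joint panel_2 below -0.12 rad) and not (value of joint panel_4 above 0.12 rad or value of joint panel_4 below -0.12 rad)) or ((value of joint panel_4 above 1.1 rad or value of joint panel_4 below -1.1 rad) and not (value of joint panel_1 above 0.12 rad or value of joint panel_1 below -0.12 rad) and not (value of joint panel_2 above 0.12 rad or value of joint panel_2 below -0.12 rad) and not (value of joint panel_3 above 0.12 rad or value of joint panel_3 below -0.12 rad))) and distance of box from where it was at the start of the episode below 0.025 m and angle between box's own z axis and vertical below 0.05 rad and linear speed of box below 0.02 m/s and distance of each of jar, bottle, vial, cup from where it was at the start of the episode below 0.02 m); the robot touches nothing.
It fails at once if the box is lifted, tipped or pushed out of its place by more than 25 mm (distance of box from where it was at the start of the episode above 0.025 m or height (world z) of box above 0.012 m or angle between box's own z axis and vertical above 0.1 rad).
It fails at once if the jar is lifted, knocked over or moved by more than 20 mm (distance of jar from where it was at the start of the episode above 0.02 m or angle between jar's own z axis and vertical above 0.5 rad).
It fails at once if the bottle is lifted, knocked over or moved by more than 20 mm (distance of bottle from where it was at the start of the episode above 0.02 m or angle between bottle's own z axis and vertical above 0.5 rad).
It fails at once if the vial is lifted, knocked over or moved by more than 20 mm (distance of vial from where it was at the start of the episode above 0.02 m or angle between vial's own z axis and vertical above 0.5 rad).
It fails at once if the cup is lifted, knocked over or moved by more than 20 mm (distance of cup from where it was at the start of the episode above 0.02 m or angle between cup's own z axis and vertical above 0.5 rad).
It also fails if it takes over 48 s, if anything falls off the work surface, if the arm or the gripper's body presses on something with over 40 N, if the wrist force passes 120 N, or if a joint passes its speed limit or range.

## Working session

There is one attempt and no reset: what is moved stays moved. The work goes in short steps, each a Python script; the robot and the scene stay as the last script left them, time stands still between calls to the robot, and variables do not carry over. Pictures are saved under pics/ and viewed, about 8 in all and at most 12, crops included, and the job is handed in when it is done.

```bash
mkdir -p pics; ls; cat > h.py <<'E'
import numpy as np, cv2
from rig import bot
from scipy.spatial.transform import Rotation as R
def cloud(c):
    h,w=c["depth"].shape; f=h/2/np.tan(np.radians(c["fovy"])/2)
    K=np.array([[f,0,c["cx"]],[0,f,c["cy"]],[0,0,1.]])
    v,u=np.mgrid[:h,:w]
    p=cv2.undistortPoints(np.stack([u,v],-1).reshape(-1,1,2).astype(float),K,np.array([c["k1"],0,0,0.])).reshape(h,w,2)
    P=np.concatenate([p,np.ones((h,w,1))],-1)*c["depth"][...,None]
    a=np.asarray(c["attitude"]); Rm=R.from_quat(np.r_[a[1:],a[0]]).as_matrix() if a.size==4 else a
    return P@Rm.T+np.asarray(c["eye"])
def green(c):
    hsv=cv2.cvtColor(c["image"],cv2.COLOR_BGR2HSV)
    return cv2.inRange(hsv,(40,70,40),(90,255,255))>0
E
python3 - <<'E'
from h import *
for n in("scene","side"):
    c=bot.read_camera(n); cv2.imwrite(f"pics/{n}0.png",c["image"]); print(n,c["eye"],c["attitude"],c["k1"])
    P=cloud(c); m=green(c)&(c["depth"]>0); Q=P[m]; print(len(Q),np.percentile(Q,[1,5,50,95,99],axis=0).round())
s=bot.read_state(); print(s["clock"],s["ee_pos"],s["tool_rot"])
E
```

```text
pics
scene [1013.83146627 -456.78880042  548.27328594] [-0.38693094  0.85155671  0.32228699 -0.14583108] 0.0005181933442164992
14903 [[-992. -185. -636.]
 [-744. -163. -568.]
 [ 267. 2236. -185.]
 [ 562. 2259.   81.]
 [ 570. 2266.   82.]]
side [ 611.7539285  -679.85176236  503.85381023] [-0.4642612   0.8854845  -0.01884208  0.00486939] -0.11551999193566558
55441 [[-933. -176. -644.]
 [-427.  -97. -587.]
 [1505. 2238. -171.]
 [2178. 2263.   80.]
 [2183. 2271.  139.]]
0.1 [190.99768585 515.59267188 249.81258901] [-0.58022474  0.58055762  0.40361173 -0.40421487]
```

View pics/scene0.png

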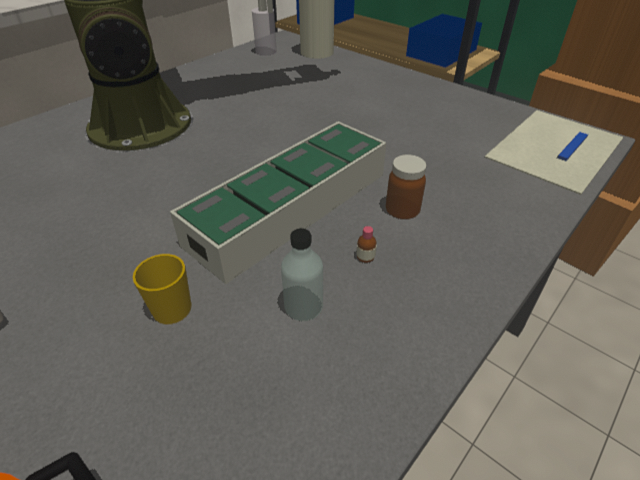

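View pics/side0.png

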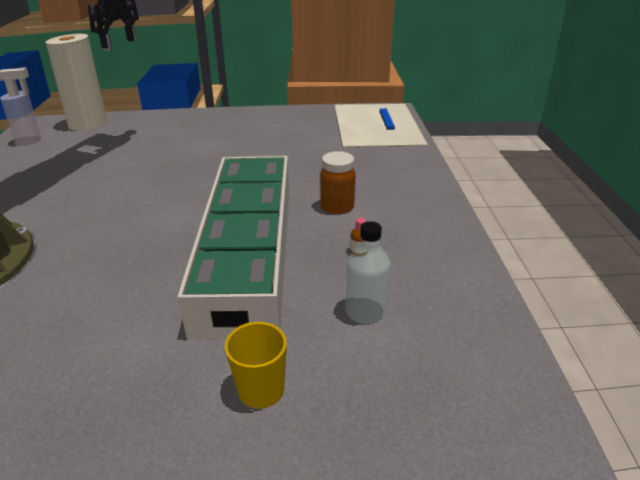

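```bash
python3 - <<'E'
from h import *
for n in("scene","side"):
    c=bot.read_camera(n); P=cloud(c); d=c["depth"]>0
    m=green(c)&d&(abs(P[...,2]-80)<10)&(P[...,0]>200)&(P[...,0]<900)
    Q=P[m]; r=cv2.minAreaRect(Q[:,:2].astype(np.float32)); print(n,m.sum(),r,Q[:,2].mean(),cv2.boxPoints(r).round())
    k,l,st,ce=cv2.connectedComponentsWithStats(m.astype(np.uint8))
    for i in range(1,k):
        if st[i,4]>200: q=P[l==i]; print(st[i], cv2.minAreaRect(q[:,:2].astype(np.float32)))
    m=d&(P[...,2]>20)&(P[...,0]>200)&(P[...,0]<900)&(abs(P[...,1])<650)
    k,l,st,ce=cv2.connectedComponentsWithStats(m.astype(np.uint8))
    for i in range(1,k):
        if st[i,4]>150: q=P[l==i]; print('obj',st[i],np.percentile(q,[2,98],axis=0).round().tolist())
E
```

```text
scene 6254 ((446.05535888671875, 538.730712890625), (173.36312866210938, 1478.2850341796875), 7.3465118408203125) 80.22581010353548 [[ 266. 1261.]
 [ 455. -205.]
 [ 627. -183.]
 [ 438. 1283.]]
[ 309  125   71   37 1113] ((517.7734985351562, 168.1669158935547), (97.53852844238281, 118.46089172363281), 87.62703704833984)
[ 271  143   76   43 1378] ((515.2109985351562, 63.40431213378906), (95.71756744384766, 117.41248321533203), 89.20883178710938)
[ 227  164   82   49 1699] ((512.1735229492188, -39.1710090637207), (96.99018096923828, 118.90119934082031), 88.99591064453125)
[ 177  188   88   56 2061] ((510.3159484863281, -143.44265747070312), (94.54561614990234, 119.94514465332031), 88.44538879394531)
obj [  170   122   217   154 15053] [[452.0, -198.0, 23.0], [584.0, 209.0, 82.0]]
obj [ 386  155   41   58 1880] [[657.0, 119.0, 22.0], [714.0, 175.0, 106.0]]
obj [357 227  20  30 432] [[696.0, -16.0, 21.0], [723.0, 8.0, 66.0]]
obj [ 281  229   42   86 2747] [[686.0, -178.0, 24.0], [731.0, -134.0, 151.0]]
obj [ 133  254   57   64 2758] [[522.0, -319.0, 24.0], [588.0, -255.0, 86.0]]
obj [ 26 452  70  28 983] [[688.0, -519.0, 71.0], [733.0, -479.0, 80.0]]
side 7903 ((388.6705322265625, 1044.609619140625), (2468.8349609375, 372.673095703125), 89.99540710449219) 78.91481294911812 [[ 202. -190.]
 [ 575. -190.]
 [ 575. 2279.]
 [ 202. 2279.]]
[ 199  158   84   92 4939] ((515.826904296875, 64.50784301757812), (303.3608703613281, 113.81294250488281), 88.88365173339844)
[ 185  250   90   44 2832] ((511.119140625, -141.31069946289062), (95.90316772460938, 114.5363998413086), 89.29446411132812)
obj [113   0  26  42 579] [[200.0, 493.0, 247.0], [226.0, 579.0, 341.0]]
obj [ 321  152   34   54 1648] [[650.0, 121.0, 23.0], [709.0, 174.0, 104.0]]
obj [  177   156   112   244 18846] [[450.0, -316.0, 25.0], [582.0, 202.0, 83.0]]
obj [ 345  217   45   98 3346] [[671.0, -176.0, 22.0], [725.0, -2.0, 149.0]]
```

The box is at about (514, 12), yawed about -0.022 rad, with all four covers shut. The jar, vial and bottle stand beyond its +x side, and the cup is off its -y end. I'll shut the gripper and probe each cover's +x half, starting from panel 1.

```bash
cat >> h.py <<'E'
YAW=-0.022; C=np.array([514.0,12.5])
Rb=np.array([[np.cos(YAW),-np.sin(YAW)],[np.sin(YAW),np.cos(YAW)]])
def quat():
    out=[]
    for s in(1,-1):
        y=np.array([0,0,-1.]); x=np.r_[Rb@[0,s],0]; z=np.cross(x,y)
        q=R.from_matrix(np.c_[x,y,z]).as_quat(); out.append(np.r_[q[3],q[:3]])
    return out
def pt(k,d,ztip):   # panel k, offset d along box x, tip height
    xy=C+Rb@[d,103.75*(2.5-k)]
    return [xy[0],xy[1],ztip+bot.tip_reach]
E
python3 - <<'E'
from h import *
j0=np.array(bot.read_state()["joint_positions"]); best=None
for q in quat():
    js=[bot.ik(pt(k,36,100),q) for k in(1,2,3,4)]
    print([None if j is None else np.round(j,2).tolist() for j in js])
    if all(j is not None for j in js) and (best is None or abs(js[0]-j0).sum()<best[0]): best=(abs(np.array(js[0])-j0).sum(),q)
q=best[1]; np.save("q.npy",q)
bot.move_gripper(0); bot.move_to(pt(1,36,100),q)
print(bot.tip_reach,bot.read_state()["clock"])
for k in(1,2,3,4):
    bot.servo_line(pt(k,36,90),speed=150)
    hit=bot.servo_line(pt(k,36,67),speed=20,until_force=6)
    s=bot.read_state(); print(k,hit,s["ee_pos"][2]-bot.tip_reach,np.round(s["ft_force"],1),s["clock"])
    if not hit: break
    bot.servo_line(pt(k,36,92),speed=80)
c=bot.read_camera("side"); cv2.imwrite("pics/side1.png",c["image"])
E
```

```text
[[0.23, 0.5, 1.57, -0.0, 1.07, -1.32], [0.05, 0.45, 1.64, -0.0, 1.05, -1.5], [-0.14, 0.44, 1.65, -0.0, 1.05, -1.69], [-0.32, 0.47, 1.61, -0.0, 1.06, -1.87]]
[[0.23, 0.5, 1.57, -0.0, 1.07, 1.82], [0.05, 0.45, 1.64, -0.0, 1.05, 1.64], [-0.14, 0.44, 1.65, -0.0, 1.05, 1.45], [-0.32, 0.47, 1.61, -0.0, 1.06, 1.27]]
19.0 2.85
1 False 66.99230294550995 [0.5 1.  0.7] 4.4
```

View pics/side1.png

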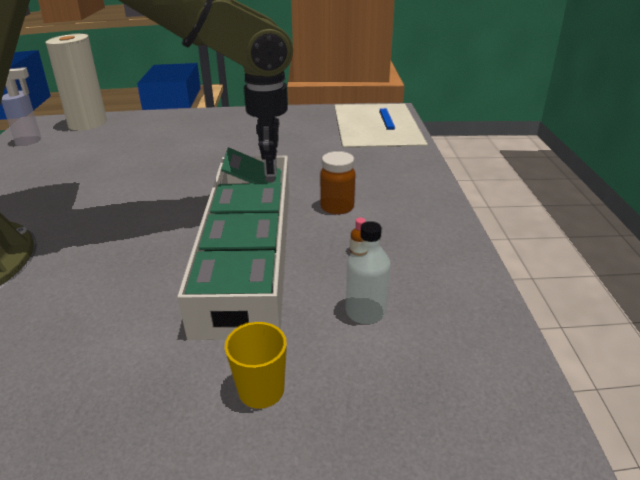

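Picture 3 shows panel 1 rocking: its near half is up at about (245,165), and the other covers are flat. Next I'll press it further down, then push the raised half over from the -x side.

```bash
python3 - <<'E'
from h import *
def st(t,h=None):
    s=bot.read_state(); print(t,h,np.round(s["ee_pos"],1),np.round(s["ft_force"],1),s["clock"])
h=bot.servo_line(pt(1,36,42),speed=40,until_force=12); st("press",h)
bot.servo_line(pt(1,36,155),speed=120)
c=bot.read_camera("side"); cv2.imwrite("pics/side2.png",c["image"][100:250,150:350].repeat(3,0).repeat(3,1))
P=cloud(c); m=green(c)&(P[...,0]>430)&(P[...,0]<600)&(P[...,1]>115)&(P[...,1]<215)&(P[...,2]>60)
Q=P[m]; l=(Q-np.r_[pt(1,0,0)[:2],77]); print("raised max z",np.percentile(l,[2,98],axis=0).round(), "angle",np.median(np.arctan2(l[:,2],-l[:,0])[l[:,2]>10]))
bot.servo_line(pt(1,-85,155),speed=150)
bot.servo_line(pt(1,-85,105),speed=100)
h=bot.servo_line(pt(1,-18,105),speed=40,until_force=7); st("push",h)
c=bot.read_camera("side"); cv2.imwrite("pics/side3.png",c["image"][60:310,150:410].repeat(2,0).repeat(2,1))
E
```

```text
press False [553.4 167.3  61. ] [ 0.1  0.9 -0.4] 5.225
raised max z [[-27. -47. -15.]
 [ 72.  41. 277.]] angle 1.1181999306615342
push True [489.8 168.7 123.5] [-3.5 -0.6  2.7] 9.275
```

View pics/side3.png

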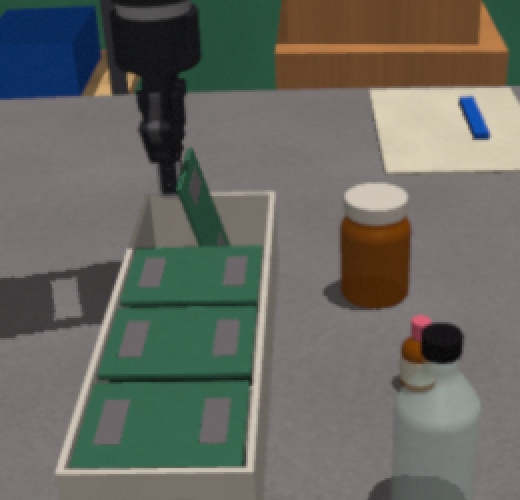

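The push stopped on the 7 N limit at d = -28 mm, about where the 1.3 rad stop is expected, and the cover stands nearly upright. I'll retract and check.

```bash
python3 - <<'E'
from h import *
bot.servo_line(pt(1,-90,105),speed=100)
bot.servo_line(pt(1,-90,200),speed=150)
for n in("side","scene"):
    c=bot.read_camera(n); P=cloud(c); g=green(c)&(c["depth"]>0)
    L=(P[...,:2]-C)@Rb; y=L[...,1]; x=L[...,0]; z=P[...,2]
    m=g&(abs(y-155.6)<40)&(abs(x)<60)&(z>85)&(z<145)
    if m.sum()>20:
        p=np.polyfit(z[m],x[m],1); print(n,m.sum(),"angle",np.arctan2(1,-p[0]),"zmax",z[m].max())
    m=g&(abs(z-80)<12)&(y<95)&(y>-215)&(abs(x)<80)
    print("others",np.percentile(z[m],[1,99]).round(1),cv2.minAreaRect(L[m].astype(np.float32)))
    if n=="side": cv2.imwrite("pics/side4.png",c["image"][60:420,150:430].repeat(2,0)[:600:1].copy() if 0 else c["image"])
print(bot.read_state()["clock"],np.round(bot.read_state()["ft_force"],1))
E
```

```text
side 229 angle 1.2670124365419235 zmax 132.5918629152464
others [73.9 81. ] ((0.6236534118652344, -53.5101318359375), (297.0240783691406, 114.83702087402344), 89.93246459960938)
scene 554 angle 1.2916277296865786 zmax 134.6667322108866
others [77.7 82.2] ((-0.03569793701171875, -53.729248046875), (297.6085510253906, 119.80878448486328), 89.74710845947266)
10.9833 [ 0.4 -0.2 -0.4]
```

View pics/side4.png

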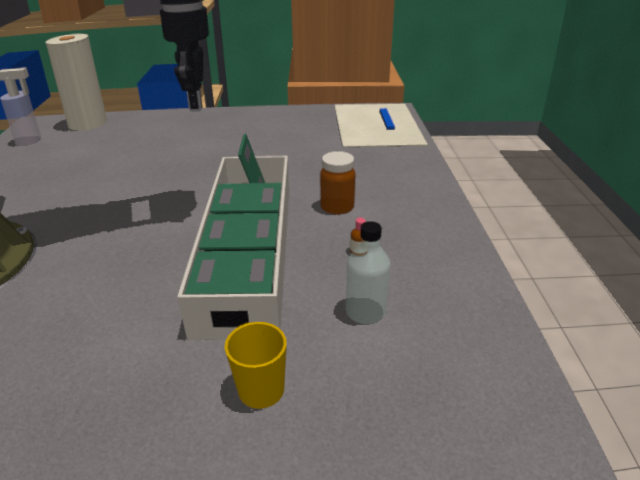

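Cover 1 stands at about 1.28 rad near (250,160). The other covers are flat, the box and bystanders haven't moved, and the hand is clear.

```bash
python3 -c "
from rig import bot
bot.finish_job()"
```

```text
the job is handed in; nothing more can be done
```

Panel 1, at the +y end, was the free cover, and it now stands nearly upright. I found it on the first probe, so I didn't press the other three.

- **What I did:** I pressed its +x half down to about 1 rad. Then I pushed the raised half from the -x side until it met its stop, at about 7 N, withdrew the hand and handed the job in at about 11 s.
- **Last checks:** depth images put the cover at 1.27 rad (side camera) and 1.29 rad (scene camera), above the 1.1 rad needed. The other three covers look shut. Measured from the covers, the box is within about 1 mm of where I first located it. The jar, bottle, vial and cup look unmoved in the side picture, but I didn't measure them again. The force reading was near zero.
- **Disagreement:** the angle I measured in mid-course (1.12 rad) was unreliable because the arm was in that view. I didn't use it, and no other check failed.

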